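Open a card cage's sprung gate and hold it wide

ROBOT

A 6-joint arm with a two-finger parallel gripper is mounted at the origin on a cart in front of the work surface, level with it; the furniture and walls round the work are solid. World frame = base frame: x ahead of the robot, y to its left, z up, the work surface at z = 0. Lengths are in m, angles in degrees, forces in N, time in s.
With the tool pointing down it reaches from about 0.3 to 0.75 m from the base axis. Payload 8.5 kg.
Tool frame: the origin (TCP) lies at the very end of the fingers, on their centre line; the grasp point (between the pads) lies 19 mm behind it (env.hold_point_z is the distance from the TCP to the grasp point, in m); z points along the fingers, y is the line along which they close (so a half turn about z gives the same grasp; the last joint's range is limited). The gripper opens to 85 mm and grips with 20 to 120 N. Pads are 22 mm wide; open, the fingers measure 114 mm over their backs; the gripper's body (76 mm by 85 mm) begins 54 mm behind the grasp point. The pads swing forward as they close: fully open they stand 13 mm farther back than shut.
Start: joints at [-85.101, 21.807, 74.336, -0, 83.858, -12.336], TCP at [0.163, -0.525, 0.231] pointing down, gripper open.
Joint ranges: [-178.18, 178.18], [-50.72, 133.34], [12.68, 142.11], [-81.47, 261.47], [9.98, 163.14], [-165.26, 165.26]. Speed limits (degrees/s): [136.94, 136.94, 180, 180, 180, 180].

INTERFACE

Orientations are given as a 3x3 rotation matrix whose columns are the frame's x, y, z axes.
In Python, from rig import env, optics gives the robot as it stands.
- The arm moves only by the shell command python3 -m jog 'ROWS' [OPENING] [FORCE]. ROWS is JSON, a list of rows, each an object with "linear": the shift along the tool's x, y, z in units of 40 mm (1.0 is 40 mm), a list of three; "roll": the turn about the tool's z in units of 5 degrees (1.0 is 5 degrees). A call has 1 to 12 rows; each row shifts and turns the commanded pose from where the row before left it, along the tool's axes as they then stand; what a row does not reach is not made up. A row lasts 1/12 s, in which the tool goes at most 41.7 mm and 7.16 degrees, less where a joint would pass 70% of its speed; a pose out of reach is approached as far as the arm can. A call is refused whole if a number of a shift passes 1 or a number of a turn 1, either way. A call with a gripper value outside its range is refused whole. OPENING is the opening, from -1 (shut) to 1 (fully open), set as the call begins (- or left out, the last holds). The fingers move at their own pace and stop on an object; FORCE is the grip in N (left out, the last holds). Time passes only in rows, so rows that do not move let the fingers close. It gives the time, the measured TCP pose, the force, the opening and the grip force at its end, in the units of the state.
- env.observe(): the state, without advancing time (a new reading comes with each control period).
- optics.get_image(name): name is "side" or "top" or "wrist"; returns the picture (384x512x3 uint8, red, green, blue); there is no depth.
- optics.calibration(name): a dict with "fov_y" (degrees; the focal length in pixels is half the picture's height over the tangent of half this angle, whatever the lens; pixels are square), "cx", "cy" (the principal point, pixels), "D" ([k1, k2, p1, p2, k3] as OpenCV has them; the pictures are not rectified), "T" (4x4, takes a point from camera to world coordinates). Camera axes: x right, y down, z forward; pixel columns grow to the right and rows downward; lengths in m; the calibration is good to about 2 mm. A picture is of the moment at which its call begins: read the wrist's pose just before it. calibration takes no time and is no camera call; for the wrist camera it gives the pose at the moment of the call.
- env.close_job(): hands the job in; it is judged then, once.
The state is a dict: "time_s": time; "q": joint angles; "qvel": joint speeds; "joint_efforts": joint torques, N m; "position": TCP position; "tool_rot": TCP orientation; "ft_force": force on the tool from outside, world axes, zero at the start; "wrist_torque": the same for the moment, N m; "grip_width": finger opening in m; "gripper_force": force on a finger pad.
Only numpy, scipy, OpenCV 4.12 (cv2) and the standard library are available. Lean on these libraries where they do the work, as an engineer would, in place of code of your own. Each camera call takes 0.05 s, during which the arm holds its last target. There are 200 camera calls.

TASK

Be my third hand while I change a card in the card cage: lift the red transport cap off the cage's release catch and set it upright, fully down in the rectangular pocket of the grey caddy. Then squeeze the release catch (blue and black paddles) so that the gate springs ajar, squeeze the gate's own catch (yellow and black paddles) and, gripping it, swing the gate past its detent until it stands wide open, nearly at its stop. The sprung gate will not stay there by itself, so finish while still squeezing those paddles and holding the gate wide and still; leave everything else on the bench alone.

Things in the scene. Friction and masses are not known exactly. Their poses are not given: they have to be found in the camera images.
- cage: aluminium card cage fixed to the bench, 120 deep (x), 150 wide (y), side plates 92 high, three boards in it. Origin: centre of its underside; x to its back, y to its left, z up; the gate closes its front (-x), the release catch stands on a dark console (top 94 above the bench) on its left side
- release_grip (a point): release catch: two upright paddles 18 wide (cage x), 4 thick, top 134 above the bench, first under the cap: blue (slides; on the cage side) and black (fixed; at +y), outer faces 32 apart, 23 when squeezed; spring 4 to 9 N. This point: 126 up, midway between the outer faces as squeezed, 11.5 inside black's. Close the fingers along its y (cage y), centred here, tips 105 or more up
- release_catch (a joint): slide of the release catch (m): 0 at rest, grows to 0.009 as blue is squeezed towards black; beyond about 0.006 its nose frees the gate, which springs ajar by itself; let go, the nose springs back behind the gate
- cap: loose red plastic transport cap, 29 (x) x 43 (y) x 44 high, 30 g, hollow, open below, walls 2.5; it stands on the console over both paddles of the release catch with 3 play all round, axes along the cage's (lift it 45 straight up to clear them). Origin: centre of its lower edge. Ribbed on all four sides
- caddy_hole0 (a point): centre of the mouth of the caddy's cap pocket, 20 above the bench: 36 (x) x 50 (y), 14 deep (floor 6 above the bench); takes the cap upright, open side down, its 29 side along x. Axes as the caddy's
- caddy: grey plastic caddy fixed to the bench, 58 (x) x 112 (y) x 20 high; cap pocket in its +y half, in its -y half three round holes, two with plugs standing up to 43 above the bench, 48 or more from the pocket's centre. Origin: centre of its underside
- gate_grip (a point): gate's own catch: two paddles on the gate, 18 wide (x), 4 thick, top 134 above the bench: black (fixed, nearer the hinge) and yellow (slides, nearer the free end), outer faces 32 apart, 23 when squeezed; spring 4 to 9 N. This point: 126 up, 89.5 from the hinge, midway as squeezed, 11.5 inside black's outer face; turns with the gate; y to its free end. Close the fingers along y
- gate_catch (a joint): slide of the gate's catch (m): 0 at rest, grows to 0.009 as yellow is squeezed towards black; beyond about 0.006 its nose clears the keeper and the gate can swing on
- gate_keeper (a point): middle of the top of the keeper that stops the ajar gate: dark steel block 8 (x) x 16 (y), fixed before the cage's front left edge, top 102 above the bench; the gate's paddles swing past beside it: keep the fingertips 105 or more above the bench
- gate_hinge (a point): on the gate's vertical hinge axis, at the cage's front right corner, 126 above the bench; turns with the gate
- gate (a joint): swing of the steel barred gate (rad): 0 shut; grows as its free end swings out to the front (anticlockwise from above); springs to about 0.17, ajar, stopped by the keeper; a ball detent resists from about 0.45 to 1.05 (2 N at the paddles); stop at 1.5. A spring pulls it back (1 N at the paddles): let go, it falls back on the detent, to about 1.0
- multimeter: the yellow hand meter, loose bystander, 142x68x41 mm; origin: centre of its underside; leave it alone
- tape_roll: the roll of yellow tape, loose bystander, 62x67x18 mm; origin: centre of its underside; leave it alone
- wick_reel: the small blue reel, loose bystander, 34x60x9 mm; origin: centre of its underside; leave it alone
- screwdriver_2: the yellow screwdriver, loose bystander, 21x158x21 mm; origin: centre of its underside; leave it alone
- marker: the marker pen, loose bystander, 14x130x15 mm; origin: centre of its underside; leave it alone
- brush: the brush with the wooden handle, loose bystander, 8x136x8 mm; origin: centre of its underside; leave it alone
- heat_sink: the finned aluminium heat sink, loose bystander, 34x50x25 mm; origin: centre of its underside; leave it alone
There are look-alikes about, which are no part of the job. Of the things shaped like the cap, the red one is meant.

How it is judged:
By the outcome, as a careful person would: the job done as asked, in the order asked, and still so for the second after the job is handed in, while the arm keeps its last pose, push and grip.
It also fails if it takes over 51 s, if anything falls off the work surface, if the arm or the gripper's body presses on something with over 40 N, if the wrist force passes 120 N, or if a joint passes its speed limit or range.

## Working session

There is one attempt and no reset: what is moved stays moved. The work goes in short steps, Python scripts to look and compute and a shell command to move; the robot and the scene stay as the last step left them, time stands still between calls to the robot, and variables do not carry over. Pictures are saved under pics/ and viewed, at most 15 in all, crops included, and the job is handed in when it is done.

```bash
ls; mkdir -p pics; python3 - <<'E'
from rig import env, optics
import cv2, numpy as np
for n in ["side","top"]:
    im=optics.get_image(n); cv2.imwrite(f"pics/{n}0.png",cv2.cvtColor(im,cv2.COLOR_RGB2BGR))
    c=optics.calibration(n); print(n,{k:np.round(v,4).tolist() for k,v in c.items()})
s=env.observe(); print(s["position"],np.round(s["tool_rot"],3).tolist(),s["time_s"],s["grip_width"],s["q"])
E
```

```text
pics
side {'fov_y': 45.398, 'cx': 257.4107, 'cy': 196.5238, 'D': [-0.1225, 0.0, 0.0, 0.0, 0.0], 'T': [[-0.9581, -0.1534, 0.2419, 0.1924], [-0.2864, 0.5274, -0.7999, 1.229], [-0.0049, -0.8356, -0.5493, 0.8716], [0.0, 0.0, 0.0, 1.0]]}
top {'fov_y': 43.5269, 'cx': 259.0854, 'cy': 194.3553, 'D': [0.0241, 0.0, 0.0, 0.0, 0.0], 'T': [[0.0254, -0.9836, 0.1787, 0.2551], [-0.9996, -0.0267, -0.005, 0.0797], [0.0097, -0.1785, -0.9839, 1.5817], [0.0, 0.0, 0.0, 1.0]]}
[ 0.16293354 -0.52504724  0.23079515] [[0.955, 0.296, -0.0], [0.296, -0.955, 0.001], [0.0, -0.001, -1.0]] 0.1 0.0854986581402877 [-8.51007749e+01  2.18358935e+01  7.43787028e+01 -5.80181090e-04
  8.38562661e+01 -1.23381354e+01]
```

View pics/side0.png

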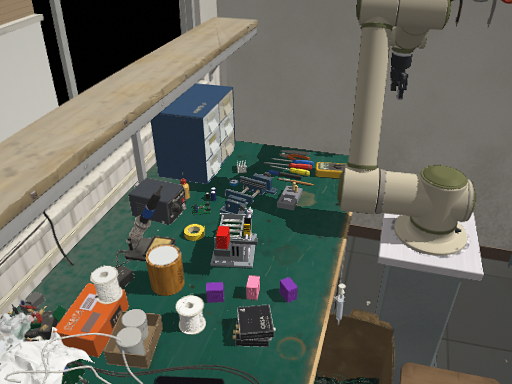

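View pics/top0.png

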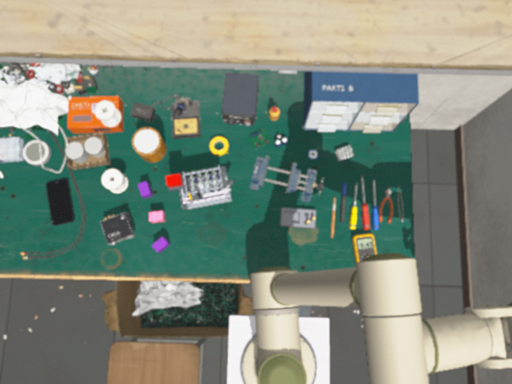

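The top view shows the red cap at (174,181) on the left of the cage at about (205,187), and the grey caddy at (299,217). The side view shows the cap at (222,238). The other cap-like things are purple (145,188), pink (157,216) and purple (160,243), all loose on the bench. The red one on the cage's console is the one meant, and I'll confirm it in an enlarged crop.

```bash
python3 - <<'E'
import cv2, numpy as np
a=cv2.imread("pics/top0.png")[150:250,155:335]; b=cv2.imread("pics/side0.png")[165:275,195:315]
a=cv2.resize(a,None,fx=4.4,fy=4.4,interpolation=cv2.INTER_CUBIC);b=cv2.resize(b,None,fx=5.4,fy=5.4,interpolation=cv2.INTER_CUBIC)
cv2.imwrite("pics/topc.png",a);cv2.imwrite("pics/sidec.png",b)
E
```

```text
(no output)
```

View pics/topc.png

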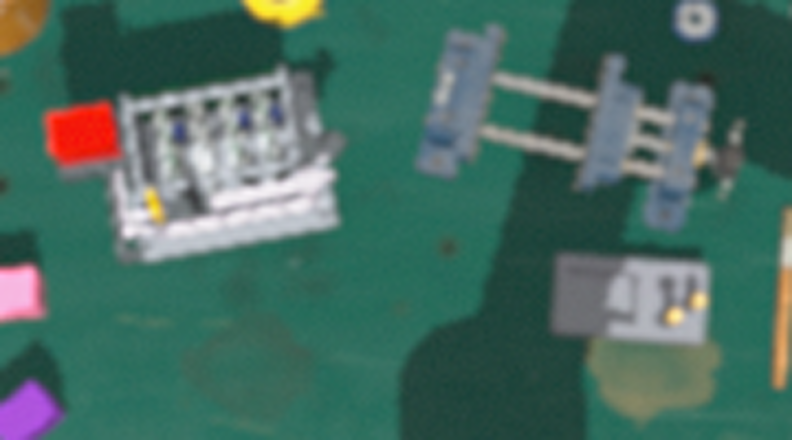

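View pics/sidec.png

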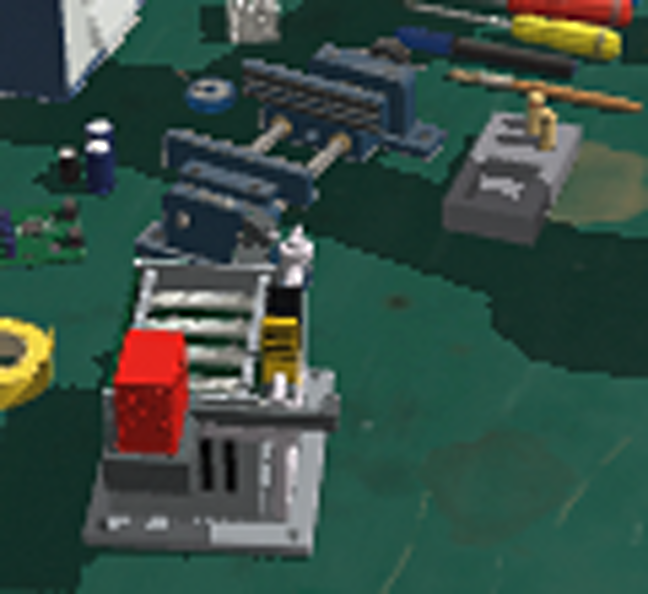

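The crops confirm the targets. The red cap stands on the dark console left of the cage (crop 85,133; side 150,390). The yellow and black gate paddles are at crop (155,205). The caddy is at crop (630,298), with its pocket on the left half and the plugs on the right. Next I'll measure them.

```bash
cat > h.py <<'E'
from rig import env, optics
import cv2, numpy as np
def snap(n,save=None):
    c=optics.calibration(n); im=optics.get_image(n)
    if save: cv2.imwrite(f"pics/{save}.png",cv2.cvtColor(im,cv2.COLOR_RGB2BGR))
    return im,c
def K(c):
    f=192/np.tan(np.radians(c["fov_y"]/2)); return np.array([[f,0,c["cx"]],[0,f,c["cy"]],[0,0,1.]])
def cast(c,px,z):
    px=np.array(px,float).reshape(-1,1,2); T=np.array(c["T"])
    u=cv2.undistortPoints(px,K(c),np.array(c["D"],float)).reshape(-1,2)
    d=np.c_[u,np.ones(len(u))]@T[:3,:3].T; o=T[:3,3]
    return (o+d*((z-o[2])/d[:,2])[:,None])[:,:2]
def proj(c,P):
    T=np.linalg.inv(np.array(c["T"])); r,_=cv2.Rodrigues(T[:3,:3])
    return cv2.projectPoints(np.array(P,float).reshape(-1,1,3),r,T[:3,3],K(c),np.array(c["D"],float))[0].reshape(-1,2)
def hsv(im): return cv2.cvtColor(im,cv2.COLOR_RGB2HSV)
def biggest(m,near=None):
    cs=cv2.findContours(m.astype(np.uint8),cv2.RETR_EXTERNAL,cv2.CHAIN_APPROX_NONE)[0]
    if near is not None: cs=[k for k in cs if cv2.contourArea(k)>30 and cv2.pointPolygonTest(k,near,True)>-12]
    return max(cs,key=cv2.contourArea)
def rect(c,cn,z):
    p=cast(c,cn.reshape(-1,2),z).astype(np.float32)
    return cv2.minAreaRect(p*1000), p
E
python3 - <<'E'
from h import *
im,c=snap("top"); H=hsv(im)
red=((H[...,0]<8)|(H[...,0]>172))&(H[...,1]>150)&(H[...,2]>80)
k=biggest(red,(174.,181.)); print("cap",rect(c,k,.138)[0], cv2.boundingRect(k))
v=H[181-14:181+14:2,174-14:174+14:3]; 
g=(H[...,1]<60)&(H[...,2]>60); g[:195]=0;g[:,:275]=0;g[235:]=0;g[:,325:]=0
k=biggest(g,(299.,217.)); print("caddy",rect(c,k,.02)[0], cv2.boundingRect(k))
print(H[200:236:3,299].tolist())
y=(H[...,0]>18)&(H[...,0]<35)&(H[...,1]>140)
k=biggest(y,(190.,197.)); print("yel",rect(c,k,.134)[0])
w=optics.calibration("wrist"); s=env.observe()
T=np.array(w["T"]); R=s["tool_rot"]; print(w["fov_y"],w["D"],"cam in tool",R.T@(T[:3,3]-s["position"]),(R.T@T[:3,:3]).round(3).tolist())
E
```

```text
cap ((555.3131103515625, 336.0426025390625), (38.73438262939453, 47.25337600708008), 11.29422378540039) (166, 173, 16, 14)
caddy ((455.6794128417969, -60.43436050415039), (88.83387756347656, 123.65129852294922), 1.5242773294448853) (280, 207, 39, 28)
[[83, 152, 109], [83, 164, 107], [83, 135, 70], [111, 16, 161], [120, 12, 165], [123, 14, 162], [114, 15, 166], [111, 11, 156], [113, 13, 182], [76, 21, 132], [63, 56, 119], [52, 55, 126]]Traceback (most recent call last):
  File "<stdin>", line 10, in <module>
  File "h.py", line 21, in biggest
    return max(cs,key=cv2.contourArea)
ValueError: max() iterable argument is empty
```

```bash
python3 - <<'E'
from h import *
w=optics.calibration("wrist"); s=env.observe()
T=np.array(w["T"]); R=np.array(s["tool_rot"]); print(w["fov_y"],w["D"],w["cx"],w["cy"],"cam in tool",R.T@(T[:3,3]-s["position"]),(R.T@T[:3,:3]).round(3).tolist())
p=np.array([.46,-.06,.33]); d=R.T@(p-s["position"]); print("to caddy/40mm",d/.04)
E
```

```text
67.66961613769708 [-0.02698365  0.          0.          0.          0.        ] 251.4380327244415 197.06920698418048 cam in tool [ 6.83754816e-02  1.22364151e-04 -1.41732577e-01] [[-0.0, -0.962, -0.272], [1.0, -0.0, 0.001], [-0.001, -0.272, 0.962]]
to caddy/40mm [10.5387348  -8.90713997 -2.46631103]
```

```bash
python3 -m jog '[{"linear":[0.75,-0.63,-0.05],"roll":0},{"linear":[0.75,-0.63,-0.05],"roll":0},{"linear":[0.75,-0.63,-0.05],"roll":0},{"linear":[0.75,-0.63,-0.05],"roll":0},{"linear":[0.75,-0.63,-0.05],"roll":0},{"linear":[0.75,-0.63,-0.05],"roll":0},{"linear":[0.75,-0.63,-0.05],"roll":0},{"linear":[0.75,-0.63,-0.05],"roll":0},{"linear":[0.75,-0.63,-0.05],"roll":0},{"linear":[0.75,-0.63,-0.05],"roll":0},{"linear":[0.75,-0.63,-0.05],"roll":0},{"linear":[0.75,-0.63,-0.05],"roll":0}]'
python3 -m jog '[{"linear":[0.75,-0.63,-0.05],"roll":-1},{"linear":[0.75,-0.63,-0.05],"roll":-1},{"linear":[0,0,0],"roll":-1},{"linear":[0,0,0],"roll":-1},{"linear":[0,0,0],"roll":-1},{"linear":[0,0,0],"roll":-1},{"linear":[0,0,0],"roll":-1},{"linear":[0,0,0],"roll":-1},{"linear":[0,0,0],"roll":-1},{"linear":[0,0,0],"roll":-1},{"linear":[0,0,0],"roll":-1},{"linear":[0,0,0],"roll":0}]'
python3 - <<'E'
from h import *
im,c=snap("wrist","w1"); s=env.observe(); print(s["position"],np.array(s["tool_rot"]).round(3).tolist(),np.array(c["T"]).round(3).tolist())
np.save("w1.npy",im); import pickle; pickle.dump(c,open("w1.pkl","wb"))
E
```

```text
time_s: 1.15
position: [0.4177, -0.1279, 0.2554]
tool_rot: [[0.955, 0.296, 0.0], [0.296, -0.955, -0.0], [-0.0, 0.0, -1.0]]
ft_force: [0.8, -0.2, 0.1]
grip_width: 0.0852
gripper_force: 0.0
time_s: 2.15
position: [0.4565, -0.0621, 0.2591]
tool_rot: [[0.302, 0.953, -0.0], [0.953, -0.302, 0.0], [0.0, -0.001, -1.0]]
ft_force: [0.3, -0.0, -0.5]
grip_width: 0.0854
gripper_force: 0.0
[ 0.45651669 -0.06210581  0.25918149] [[0.307, 0.952, -0.0], [0.952, -0.307, 0.0], [0.0, -0.0, -1.0]] [[0.953, -0.291, -0.083, 0.477], [-0.302, -0.917, -0.26, 0.003], [-0.0, 0.273, -0.962, 0.401], [0.0, 0.0, 0.0, 1.0]]
```

View pics/w1.png

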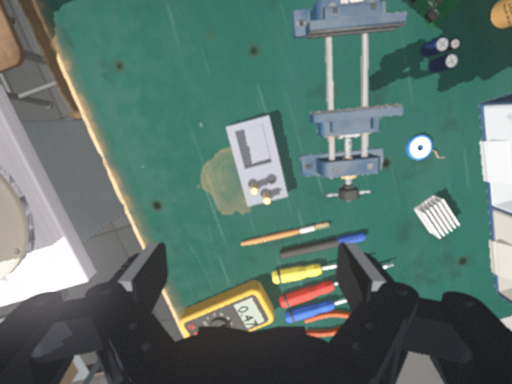

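The wrist picture shows the caddy at (258,160), with its pocket at about (255,143) and the plugs at (253..272,180..200). I'll measure its outline and enlarge it.

```bash
python3 - <<'E'
from h import *
import pickle
im=np.load("w1.npy"); c=pickle.load(open("w1.pkl","rb")); H=hsv(im)
g=(H[...,1]<70)&(H[...,2]>70)&~((H[...,0]>5)&(H[...,0]<88)&(H[...,1]>25)); 
m=np.zeros_like(g); m[105:215,215:297]=g[105:215,215:297]
m=cv2.morphologyEx(m.astype(np.uint8),cv2.MORPH_OPEN,np.ones((3,3)))
k=cv2.convexHull(biggest(m,(255.,143.))); r,p=rect(c,k,.02); print(r, cv2.boxPoints(r).round(1).tolist())
q=cv2.approxPolyDP(k,4,True).reshape(-1,2); print(q.tolist(), (cast(c,q,.02)*1000).round(1).tolist())
cr=cv2.resize(im[105:215,210:300],None,fx=5.4,fy=5.4,interpolation=cv2.INTER_CUBIC); cv2.imwrite("pics/w1c.png",cv2.cvtColor(cr,cv2.COLOR_RGB2BGR))
E
```

```text
((466.19427490234375, -55.9011116027832), (114.380126953125, 60.247642517089844), 87.03425598144531) [[433.20001220703125, -111.5], [493.29998779296875, -114.5999984741211], [499.20001220703125, -0.30000001192092896], [439.1000061035156, 2.799999952316284]]
[[269, 115], [287, 196], [247, 206], [226, 126]] [[498.6, -2.3], [491.4, -113.0], [434.3, -110.1], [441.6, 1.4]]
```

View pics/w1c.png

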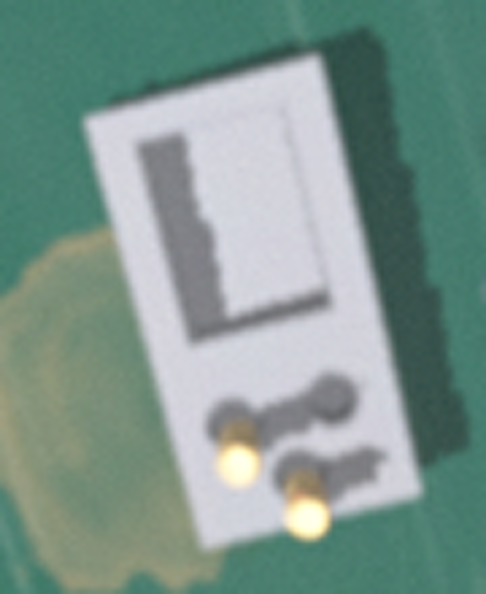

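```bash
python3 -m jog '[{"linear":[0.98,-0.07,-0.11],"roll":0},{"linear":[0.98,-0.07,-0.11],"roll":0},{"linear":[0.98,-0.07,-0.11],"roll":0},{"linear":[0.98,-0.07,-0.11],"roll":0},{"linear":[0.98,-0.07,-0.11],"roll":0},{"linear":[0.98,-0.07,-0.11],"roll":0},{"linear":[0.98,-0.07,-0.11],"roll":0},{"linear":[0.98,-0.07,-0.11],"roll":0},{"linear":[0.98,-0.07,-0.11],"roll":-1},{"linear":[0,0,0],"roll":-1},{"linear":[0,0,0],"roll":-1},{"linear":[0,0,0],"roll":-1}]'
python3 -m jog '[{"linear":[0,0,0],"roll":-1},{"linear":[0,0,0],"roll":-0.8},{"linear":[0,0,0],"roll":0},{"linear":[0,0,0],"roll":0}]'
python3 - <<'E'
from h import *
import pickle
c=pickle.load(open("w1.pkl","rb"))
q=cast(c,np.array([[137,145],[190,342],[330,300],[288,105]])/5.4-.4+[210,105],.02)*1000; print("pocket",q.round(1).tolist(),q.mean(0),[np.linalg.norm(q[i]-q[i-1]) for i in range(4)])
im,c=snap("wrist"); s=env.observe(); print(s["position"],np.array(s["tool_rot"]).round(3).tolist())
np.save("w2.npy",im); pickle.dump(c,open("w2.pkl","wb"))
cv2.imwrite("pics/w2.png",cv2.cvtColor(cv2.resize(im,None,fx=1.5,fy=1.5,interpolation=cv2.INTER_CUBIC),cv2.COLOR_RGB2BGR))
E
```

```text
time_s: 3.2
position: [0.5402, 0.2823, 0.2983]
tool_rot: [[-0.041, 0.999, -0.001], [0.999, 0.041, -0.0], [-0.0, -0.001, -1.0]]
ft_force: [-0.1, -0.8, 0.2]
grip_width: 0.0854
gripper_force: 0.0
time_s: 3.53
position: [0.5402, 0.2815, 0.2987]
tool_rot: [[-0.191, 0.982, -0.0], [0.982, 0.191, -0.0], [-0.0, -0.0, -1.0]]
ft_force: [-1.1, -0.4, 0.3]
grip_width: 0.086
gripper_force: 0.0
pocket [[450.5, -8.7], [447.9, -58.1], [484.1, -58.6], [487.9, -10.7]] [467.57062151 -34.03013578] [np.float64(37.433444984217395), np.float64(49.542184565736946), np.float64(36.2077315538527), np.float64(48.05701819167534)]
[0.54025717 0.28146688 0.29876978] [[-0.191, 0.982, -0.0], [0.982, 0.191, -0.0], [-0.0, -0.0, -1.0]]
```

View pics/w2.png

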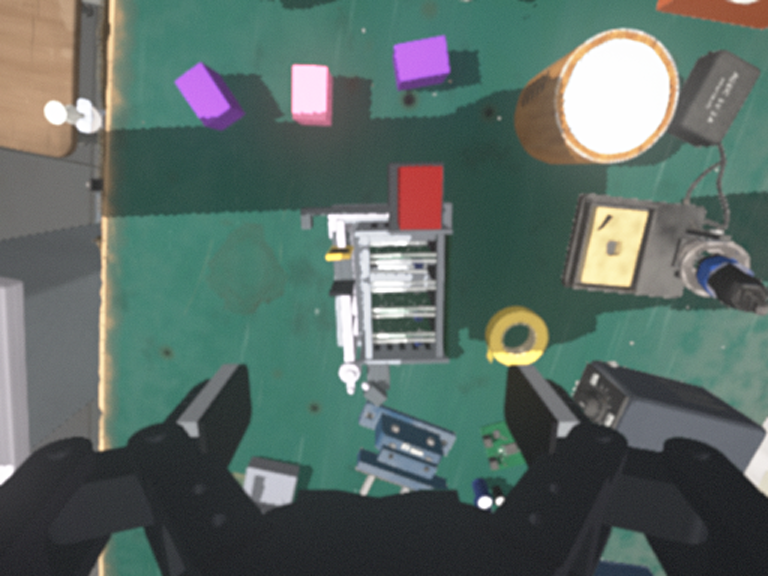

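The red cap's lit top is at (398..443,165..230) in the 1.5x view. The gate paddles are yellow (338,254) and black (343,287), and the hinge post is at (349,374). The cage lies aligned with the tool. Next I'll measure cap, paddles and hinge.

```bash
python3 - <<'E'
from h import *
import pickle
im=np.load("w2.npy"); c=pickle.load(open("w2.pkl","rb")); H=hsv(im)
s=env.observe(); R=np.array(s["tool_rot"])
red=((H[...,0]<8)|(H[...,0]>172))&(H[...,1]>150)
for t in (80,150,165): 
    m=red&(H[...,2]>t); k=biggest(m,(280.,130.)); print("cap",t,rect(c,k,.138)[0],cv2.boundingRect(k))
print(H[130,255:300:3,2])
y=(H[...,0]>15)&(H[...,0]<35)&(H[...,1]>130); k=biggest(y,(225.,170.)); p=k.reshape(-1,2); print("yel",rect(c,k,.134)[0],cv2.boundingRect(k))
m=np.zeros(H.shape[:2],bool); m[184:199,218:242]=(H[...,2]<70)[184:199,218:242]; k=biggest(m); print("blk",rect(c,k,.134)[0],cv2.boundingRect(k))
print("hinge", cast(c,[[349/1.5,374/1.5],[349/1.5,366/1.5]],.126))
# plate top edges (z .092): back corners
print("cage back corners z.092",(cast(c,np.array([[447,232],[447,358],[352,234],[365,362]])/1.5,.092)*1000).round(1).tolist())
E
```

```text
cap 80 ((557.9904174804688, 339.42291259765625), (28.65342903137207, 40.49428176879883), 11.308245658874512) (266, 111, 29, 41)
cap 150 ((558.012451171875, 339.4273376464844), (28.60853385925293, 40.49428176879883), 11.308245658874512) (266, 111, 29, 41)
cap 165 ((558.4915771484375, 339.5037841796875), (27.638744354248047, 40.45635223388672), 11.308245658874512) (267, 111, 28, 41)
[ 87  79  95 101 181 192 190 191 189 194 191 190 192 145  72]Traceback (most recent call last):
  File "<stdin>", line 9, in <module>
  File "h.py", line 21, in biggest
    return max(cs,key=cv2.contourArea)
ValueError: max() iterable argument is empty
```

```bash
python3 - <<'E'
import cv2
im=cv2.imread("pics/w2.png"); cr=cv2.resize(im[150:400,295:465],None,fx=2.4,fy=2.4,interpolation=cv2.INTER_CUBIC); cv2.imwrite("pics/w2c.png",cr)
E
```

```text
(no output)
```

View pics/w2c.png

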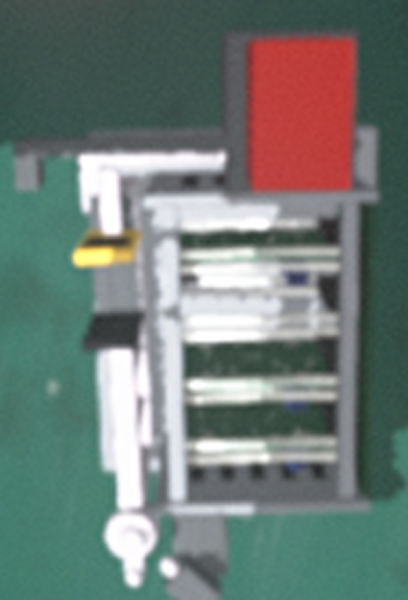

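The enlarged crop shows the red cap at (300,115) on the console, with yellow (105,248) and black (110,330) gate paddles and the hinge (130,535). Cap centre is (558, 339.5) mm with yaw 11°. I'll grip it along cage x.

```bash
python3 -m jog '[{"linear":[0.67,0.36,0.3],"roll":0},{"linear":[0.67,0.35,0.3],"roll":0},{"linear":[0,0,0.8],"roll":0},{"linear":[0,0,0.8],"roll":0},{"linear":[0,0,0.8],"roll":0},{"linear":[0,0,0.8],"roll":0},{"linear":[0,0,0.5],"roll":0},{"linear":[0,0,0.34],"roll":0},{"linear":[0,0,0],"roll":0},{"linear":[0,0,0],"roll":0}]' 0.4 25
python3 -m jog '[{"linear":[0,0,0],"roll":0},{"linear":[0,0,0],"roll":0},{"linear":[0,0,0],"roll":0},{"linear":[0,0,0],"roll":0},{"linear":[0,0,0],"roll":0},{"linear":[0,0,0],"roll":0},{"linear":[0,0,0],"roll":0},{"linear":[0,0,0],"roll":0}]' -1 25
```

```text
time_s: 4.42
position: [0.5577, 0.3396, 0.1133]
tool_rot: [[-0.193, 0.981, -0.001], [0.981, 0.193, -0.0], [-0.0, -0.001, -1.0]]
ft_force: [0.8, -0.6, 1.3]
grip_width: 0.0595
gripper_force: 0.0
time_s: 5.08
position: [0.5582, 0.3398, 0.1148]
tool_rot: [[-0.195, 0.981, 0.002], [0.981, 0.195, 0.001], [0.0, 0.002, -1.0]]
ft_force: [-1.3, 1.0, 5.9]
grip_width: 0.0288
gripper_force: 28.3
```

```bash
python3 -m jog '[{"linear":[0,0,-0.3],"roll":0},{"linear":[0,0,-0.5],"roll":0},{"linear":[0,0,-0.7],"roll":0},{"linear":[0,0,-0.8],"roll":0},{"linear":[0,0,-0.7],"roll":0},{"linear":[0,0,0],"roll":0},{"linear":[0,0,0],"roll":0}]'
python3 - <<'E'
from h import *
import pickle
im,c=snap("wrist"); s=env.observe(); print(s["position"],np.array(s["tool_rot"]).round(3).tolist(),s["grip_width"],s["gripper_force"])
np.save("w3.npy",im); pickle.dump(c,open("w3.pkl","wb"))
im2,c2=snap("side"); np.save("s3.npy",im2)
a=cv2.resize(im,(520,390)); b=cv2.resize(im2[165:275,195:285],(270,330),interpolation=cv2.INTER_CUBIC); o=np.zeros((390,800,3),np.uint8); o[:,:520]=a; o[:330,525:795]=b
cv2.imwrite("pics/w3.png",cv2.cvtColor(o,cv2.COLOR_RGB2BGR))
E
```

```text
time_s: 5.67
position: [0.558, 0.3398, 0.235]
tool_rot: [[-0.195, 0.981, 0.003], [0.981, 0.195, 0.001], [0.001, 0.003, -1.0]]
ft_force: [0.1, -0.4, -1.1]
grip_width: 0.0287
gripper_force: 27.4
[0.55746554 0.33953095 0.23312882] [[-0.195, 0.981, -0.0], [0.981, 0.195, -0.0], [-0.0, -0.0, -1.0]] 0.028650212077870125 27.43477899581194
```

View pics/w3.png

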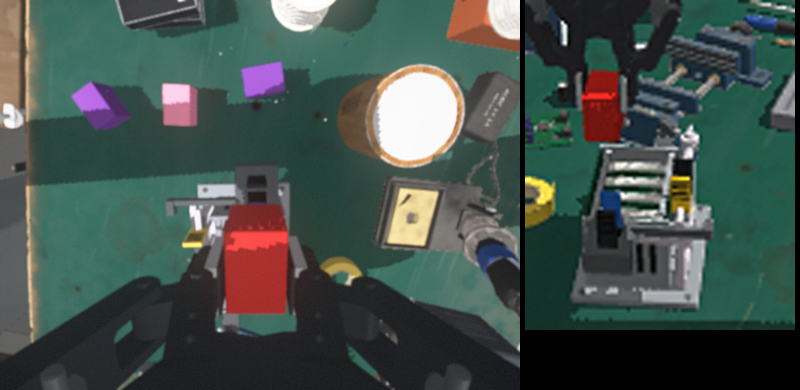

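The cap is held square in the fingers at (257,270), and the blue and black release paddles are now bare (side inset 610,215). I'll carry it to the pocket.

```bash
python3 -m jog '[{"linear":[-0.87,-0.4,0],"roll":0},{"linear":[-0.87,-0.4,0],"roll":0},{"linear":[-0.87,-0.4,0],"roll":0},{"linear":[-0.87,-0.4,0],"roll":0},{"linear":[-0.87,-0.4,0],"roll":0},{"linear":[-0.87,-0.4,0],"roll":0},{"linear":[-0.87,-0.4,0],"roll":0},{"linear":[-0.87,-0.4,0],"roll":0},{"linear":[-0.87,-0.4,0],"roll":0},{"linear":[-0.87,-0.4,0],"roll":0}]'
python3 -m jog '[{"linear":[0,0,0.8],"roll":1},{"linear":[0,0,0.8],"roll":1},{"linear":[0,0,0.8],"roll":1},{"linear":[0,0,0.8],"roll":0},{"linear":[0,0,0],"roll":0},{"linear":[0,0,0],"roll":0},{"linear":[0,0,0],"roll":0}]'
python3 - <<'E'
from h import *
s=env.observe(); R=np.array(s["tool_rot"]); p=np.array(s["position"]);print(p,R.round(3).tolist(),s["grip_width"])
print("to pocket units",R.T@(np.array([.4677,-.0335,.0265])-p)/.04, "yaw",np.degrees(np.arctan2(R[1,1],R[0,1])))
E
```

```text
time_s: 6.6
position: [0.4672, -0.0343, 0.2321]
tool_rot: [[-0.195, 0.981, -0.002], [0.981, 0.195, 0.001], [0.001, -0.002, -1.0]]
ft_force: [1.4, -0.3, -0.8]
grip_width: 0.0285
gripper_force: 27.4
time_s: 7.18
position: [0.4691, -0.033, 0.1064]
tool_rot: [[0.065, 0.998, 0.001], [0.998, -0.065, -0.0], [-0.0, 0.001, -1.0]]
ft_force: [0.2, 0.5, 0.3]
grip_width: 0.0281
gripper_force: 27.4
[ 0.46907998 -0.03300327  0.10638487] [[0.065, 0.998, 0.001], [0.998, -0.065, -0.0], [-0.0, 0.001, -1.0]] 0.028144765407090433
to pocket units [-0.01411614 -0.03565149  1.99709024] yaw -3.7347157161024755
```

```bash
python3 -m jog '[{"linear":[0,-0.03,0.5],"roll":0},{"linear":[0,0,0.5],"roll":0},{"linear":[0,0,0.4],"roll":0},{"linear":[0,0,0.3],"roll":0},{"linear":[0,0,0.2],"roll":0},{"linear":[0,0,0.1],"roll":0},{"linear":[0,0,0],"roll":0},{"linear":[0,0,0],"roll":0}]'
```

```text
time_s: 7.85
position: [0.4682, -0.033, 0.0264]
tool_rot: [[0.065, 0.998, 0.002], [0.998, -0.065, -0.001], [-0.001, 0.002, -1.0]]
ft_force: [0.5, -0.4, -0.1]
grip_width: 0.0283
gripper_force: 28.0
```

```bash
python3 -m jog '[{"linear":[0,0,0],"roll":0},{"linear":[0,0,0],"roll":0},{"linear":[0,0,0],"roll":0},{"linear":[0,0,0],"roll":0},{"linear":[0,0,0],"roll":0},{"linear":[0,0,-0.4],"roll":0},{"linear":[0,0,-0.8],"roll":0},{"linear":[0,0,-0.9],"roll":0},{"linear":[0,0,-0.9],"roll":0},{"linear":[0,0,-0.9],"roll":0},{"linear":[0,0,-0.9],"roll":0},{"linear":[0,0,-0.6],"roll":0}]' 0.3
python3 - <<'E'
from h import *
im,c=snap("wrist"); s=env.observe(); print(s["position"],s["grip_width"])
H=hsv(im); red=((H[...,0]<8)|(H[...,0]>172))&(H[...,1]>150)
k=biggest(red&(H[...,2]>140),tuple(proj(c,[.468,-.033,.05])[0].tolist())); print(rect(c,k,.05)[0],"bbox",cv2.boundingRect(k))
x,y=proj(c,[.468,-.033,.03])[0].astype(int); cr=cv2.resize(im[max(0,y-60):y+60,x-80:x+80],None,fx=3.5,fy=3.5,interpolation=cv2.INTER_CUBIC); cv2.imwrite("pics/w4.png",cv2.cvtColor(cr,cv2.COLOR_RGB2BGR))
E
```

```text
time_s: 8.85
position: [0.4676, -0.0328, 0.2448]
tool_rot: [[0.066, 0.998, 0.004], [0.998, -0.066, -0.001], [-0.001, 0.004, -1.0]]
ft_force: [0.6, -0.3, -0.8]
grip_width: 0.0551
gripper_force: 0.0
[ 0.46896258 -0.03326242  0.24815082] 0.05532449035818581
((467.988525390625, -30.502883911132812), (43.75273513793945, 27.363515853881836), 85.61583709716797) bbox (240, 155, 24, 37)
```

View pics/w4.png

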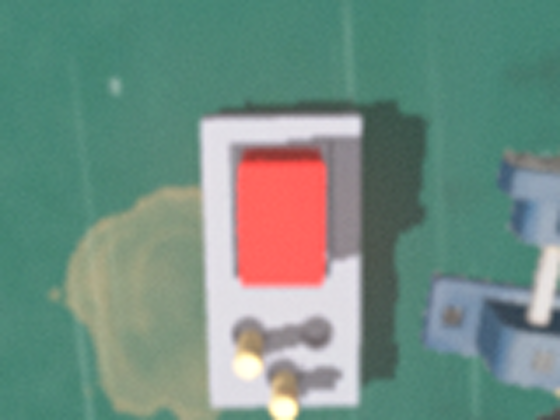

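The cap sits squarely down in the pocket (crop 282,215; top-face size matches z = 50). Next is the release catch.

```bash
python3 -m jog '[{"linear":[0.95,0.15,0],"roll":0},{"linear":[0.95,0.15,0],"roll":0},{"linear":[0.95,0.15,0],"roll":0},{"linear":[0.95,0.15,0],"roll":0},{"linear":[0.95,0.15,0],"roll":0},{"linear":[0.95,0.15,0],"roll":0},{"linear":[0.95,0.15,0],"roll":0},{"linear":[0.95,0.15,0],"roll":0},{"linear":[0.95,0.15,0],"roll":0},{"linear":[0.95,0.15,0],"roll":1},{"linear":[0,0,0],"roll":1},{"linear":[0,0,0],"roll":1}]'
python3 -m jog '[{"linear":[0,0,0],"roll":1},{"linear":[0,0,0],"roll":1},{"linear":[0,0,0],"roll":1},{"linear":[0,0,0],"roll":1},{"linear":[0,0,0],"roll":1},{"linear":[0,0,0],"roll":1},{"linear":[0,0,0],"roll":1},{"linear":[0,0,0],"roll":1},{"linear":[0,0,0],"roll":1},{"linear":[0,0,0],"roll":1},{"linear":[0,0,0],"roll":1},{"linear":[0,0,0],"roll":1}]'
python3 -m jog '[{"linear":[0,0,0],"roll":0},{"linear":[0,0,0],"roll":0}]'
python3 - <<'E'
from h import *
import pickle
im,c=snap("wrist"); s=env.observe(); print(s["position"],np.array(s["tool_rot"]).round(3).tolist())
np.save("w5.npy",im); pickle.dump(c,open("w5.pkl","wb"))
u=proj(c,[.558,.339,.134])[0]; g=proj(c,[.5,.26,.134])[0]; print(u,g)
x0,y0=int(u[0])-120,max(0,int(u[1])-75); print(x0,y0)
cr=cv2.resize(im[y0:y0+150,max(0,x0):x0+200],None,fx=4,fy=4,interpolation=cv2.INTER_CUBIC); cv2.imwrite("pics/w5.png",cv2.cvtColor(cr,cv2.COLOR_RGB2BGR))
E
```

```text
time_s: 9.9
position: [0.5518, 0.3445, 0.2397]
tool_rot: [[0.323, 0.946, -0.002], [0.946, -0.323, -0.001], [-0.001, -0.001, -1.0]]
ft_force: [0.3, -0.5, -0.7]
grip_width: 0.0553
gripper_force: 0.0
time_s: 10.9
position: [0.5521, 0.3424, 0.2407]
tool_rot: [[0.982, 0.191, -0.001], [0.191, -0.982, -0.0], [-0.001, 0.0, -1.0]]
ft_force: [0.1, -1.3, -0.2]
grip_width: 0.0556
gripper_force: 0.0
time_s: 11.07
position: [0.5521, 0.3424, 0.2409]
tool_rot: [[0.98, 0.197, -0.001], [0.197, -0.98, -0.0], [-0.001, 0.0, -1.0]]
ft_force: [0.3, -0.4, -0.6]
grip_width: 0.0555
gripper_force: 0.0
[0.55212832 0.3423675  0.24099557] [[0.98, 0.197, -0.0], [0.197, -0.98, -0.0], [-0.0, 0.0, -1.0]]
[256.00638951 189.34242271] [323.89501102 261.93115895]
136 114
```

View pics/w5.png

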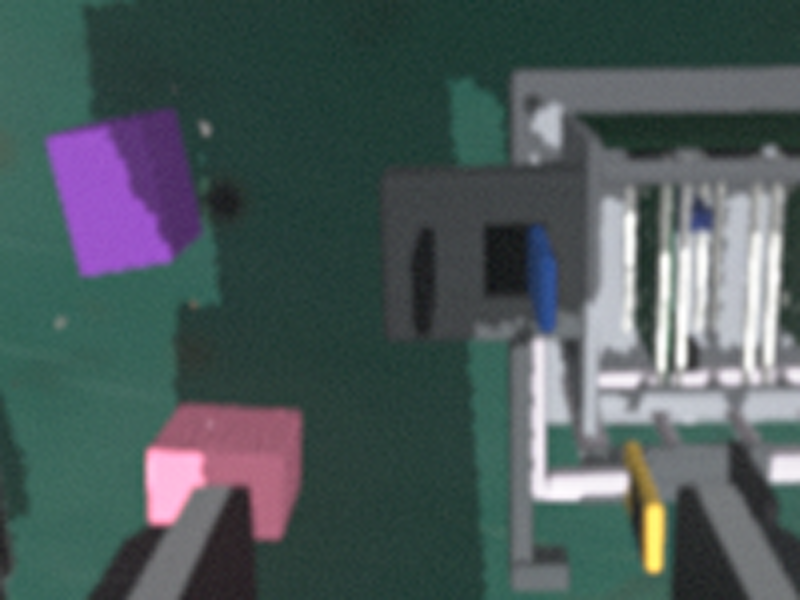

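Blue release paddle is at crop (545,285) and black at (422,285), with outer edges at columns 555 and 412. Gate: yellow (645,505), black (755,480). Computing positions.

```bash
python3 - <<'E'
from h import *
import pickle
im=np.load("w5.npy"); c=pickle.load(open("w5.pkl","rb")); H=hsv(im)
b=(H[...,0]>105)&(H[...,0]<125)&(H[...,1]>120); m=np.zeros_like(b); m[165:200,262:280]=b[165:200,262:280]
k=biggest(m); print("blue bbox",cv2.boundingRect(k), "hull", cv2.convexHull(k).reshape(-1,2).tolist())
reg=H[165:205,234:252,2]; print(reg[::4].tolist())
y=(H[...,0]>15)&(H[...,0]<35)&(H[...,1]>130);m=np.zeros_like(b); m[220:262,285:310]=y[220:262,285:310]
k=biggest(m); print("yel",cv2.boundingRect(k),cv2.convexHull(k).reshape(-1,2).tolist())
X=lambda px:np.array(px)/4-.4+[136,114]
w=cast(c,X([[412,292],[555,292]]),.134)*1000; print(w.tolist(),"sep",np.linalg.norm(w[0]-w[1]))
th=np.radians(11.2); ex=np.array([np.cos(th),np.sin(th)]); ey=np.array([-ex[1],ex[0]])
print("cage-axes coords of blk,blue,cap:",[(round(float(p@ex),1),round(float(p@ey),1)) for p in (*w,np.array([558,339.4]))])
# cage side plate edges z .092, back edge etc.
q=cast(c,X([[597,170],[597,430],[515,72],[515,590]]),.092)*1000; print(q.round(1).tolist())
E
```

```text
blue bbox (267, 170, 8, 27) hull [[270, 170], [271, 171], [272, 173], [274, 178], [274, 194], [273, 196], [272, 196], [271, 195], [270, 193], [268, 186], [267, 179], [268, 171], [269, 170]]
[[68, 69, 69, 70, 69, 67, 66, 68, 71, 69, 70, 67, 68, 67, 70, 69, 69, 68], [71, 70, 69, 68, 70, 71, 68, 68, 62, 71, 68, 69, 72, 70, 70, 72, 66, 70], [70, 68, 68, 73, 71, 68, 51, 38, 37, 39, 51, 68, 71, 69, 69, 71, 73, 70], [69, 69, 75, 71, 61, 48, 32, 33, 31, 37, 47, 69, 74, 71, 71, 73, 72, 71], [69, 71, 70, 68, 56, 38, 30, 31, 39, 38, 47, 66, 74, 74, 73, 73, 72, 69], [70, 70, 71, 68, 62, 44, 35, 37, 40, 40, 48, 64, 70, 71, 72, 73, 73, 72], [69, 68, 73, 63, 62, 45, 38, 33, 41, 41, 49, 66, 73, 69, 73, 71, 71, 72], [69, 69, 68, 75, 64, 44, 34, 31, 35, 46, 61, 67, 71, 70, 72, 68, 73, 69], [69, 68, 71, 68, 69, 63, 50, 47, 48, 56, 64, 73, 68, 70, 67, 68, 71, 67], [60, 62, 60, 60, 63, 60, 58, 59, 61, 62, 63, 60, 58, 62, 64, 60, 63, 65]]
yel (293, 226, 9, 31) [[294, 226], [295, 227], [301, 241], [301, 254], [300, 256], [298, 256], [297, 255], [296, 249], [293, 229], [293, 226]]
[[557.4136283675335, 354.7448918522161], [563.7025565819545, 323.44813278036287]] sep 31.92237062762987
cage-axes coords of blk,blue,cap: [(615.7, 239.7), (615.8, 207.8), (613.3, 224.6)]
[[587.5, 314.5], [519.1, 298.5], [607.1, 340.0], [467.8, 310.1]]
```

```bash
python3 -m jog '[{"linear":[0.16,0.01,0.6],"roll":0},{"linear":[0,0,0.7],"roll":0},{"linear":[0,0,0.7],"roll":0},{"linear":[0,0,0.6],"roll":0},{"linear":[0,0,0.4],"roll":0},{"linear":[0,0,0.3],"roll":0},{"linear":[0,0,0],"roll":0},{"linear":[0,0,0],"roll":0}]'
python3 -m jog '[{"linear":[0,0,0],"roll":0},{"linear":[0,0,0],"roll":0},{"linear":[0,0,0],"roll":0},{"linear":[0,0,0],"roll":0},{"linear":[0,0,0],"roll":0},{"linear":[0,0,0],"roll":0},{"linear":[0,0,0],"roll":0},{"linear":[0,0,0],"roll":0},{"linear":[0,0,0],"roll":0},{"linear":[0,0,0],"roll":0}]' -1 25
python3 - <<'E'
from h import *
im,c=snap("side"); old=np.load("s3.npy")
def yel(im):
    H=hsv(im); y=(H[...,0]>15)&(H[...,0]<35)&(H[...,1]>130); m=np.zeros_like(y); m[215:250,235:265]=y[215:250,235:265]; k=biggest(m); return cv2.boundingRect(k),np.mean(k.reshape(-1,2),0)
print(yel(old),yel(im))
E
```

```text
time_s: 11.78
position: [0.5585, 0.3432, 0.1092]
tool_rot: [[0.981, 0.196, -0.001], [0.196, -0.981, -0.0], [-0.001, 0.0, -1.0]]
ft_force: [-0.5, 0.1, 0.9]
grip_width: 0.0556
gripper_force: 0.0
time_s: 12.62
position: [0.5591, 0.3441, 0.1112]
tool_rot: [[0.981, 0.196, 0.003], [0.196, -0.981, 0.002], [0.004, -0.001, -1.0]]
ft_force: [-0.4, 2.4, 4.9]
grip_width: 0.0217
gripper_force: 27.5
((243, 223, 7, 13), array([246.25      , 229.19444444])) ((249, 223, 8, 13), array([252.3030303 , 228.63636364]))
```

The gate sprang ajar: the yellow paddle moved 6 px in the side view. I'll let go and go above the gate catch.

```bash
python3 -m jog '[{"linear":[0,0,0],"roll":0},{"linear":[0,0,0],"roll":0},{"linear":[0,0,0],"roll":0},{"linear":[0,0,0],"roll":0},{"linear":[0,0,-0.4],"roll":0},{"linear":[0,0,-0.7],"roll":0},{"linear":[0,0,-0.8],"roll":0},{"linear":[0,0,-0.8],"roll":0},{"linear":[0,0,-0.6],"roll":0},{"linear":[-0.72,0.66,0],"roll":0},{"linear":[-0.72,0.66,0],"roll":0},{"linear":[-0.72,0.66,0],"roll":0}]' 0.3
python3 -m jog '[{"linear":[0,0,0],"roll":-1},{"linear":[0,0,0],"roll":-1},{"linear":[0,0,0],"roll":0},{"linear":[0,0,0],"roll":0}]'
python3 - <<'E'
from h import *
import pickle
im,c=snap("wrist"); s=env.observe(); print(s["position"],np.array(s["tool_rot"]).round(3).tolist(),s["grip_width"])
np.save("w6.npy",im); pickle.dump(c,open("w6.pkl","wb"))
cr=cv2.resize(im[100:250,160:360],None,fx=4,fy=4,interpolation=cv2.INTER_CUBIC); cv2.imwrite("pics/w6.png",cv2.cvtColor(cr,cv2.COLOR_RGB2BGR))
E
```

```text
time_s: 13.67
position: [0.4881, 0.248, 0.2414]
tool_rot: [[0.981, 0.196, 0.001], [0.196, -0.981, 0.0], [0.001, -0.0, -1.0]]
ft_force: [1.3, 0.2, -0.5]
grip_width: 0.055
gripper_force: 0.0
time_s: 14.0
position: [0.4893, 0.2489, 0.2415]
tool_rot: [[0.933, 0.36, 0.0], [0.36, -0.933, 0.0], [0.0, -0.0, -1.0]]
ft_force: [-0.2, -0.6, -0.3]
grip_width: 0.0552
gripper_force: 0.0
[0.48931904 0.24899232 0.24137512] [[0.933, 0.36, 0.0], [0.36, -0.933, 0.0], [0.0, -0.0, -1.0]] 0.055447205270486195
```

View pics/w6.png

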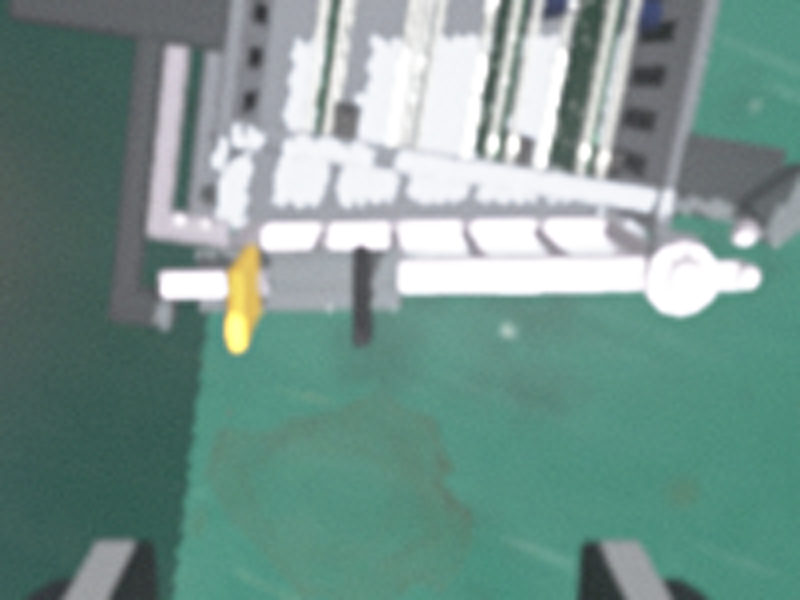

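The picture shows yellow (243,300, outer edge column 225), black (362,298, outer edge column 372) and the hinge post at (682,278); the gate runs parallel to the tool's y. Working out the grip point and the arc.

```bash
python3 - <<'E'
from h import *
import pickle
im=np.load("w6.npy"); c=pickle.load(open("w6.pkl","rb"))
X=lambda px:np.array(px)/4-.4+[160,100]
bl,ye=cast(c,X([[372,304],[225,308]]),.134)*1000
print(bl,ye,np.linalg.norm(bl-ye))
for z in (.09,.1,.11,.126): 
    h=cast(c,X([[682,278]]),z)[0]*1000; print(z,h,np.linalg.norm(bl-h),np.degrees(np.arctan2(*(bl-h)[::-1])),np.degrees(np.arctan2(*(ye-h)[::-1])))
s=env.observe();R=np.array(s["tool_rot"]); d=(bl-ye)/np.linalg.norm(bl-ye); g=bl-d*11.5; print("tool y ang",np.degrees(np.arctan2(R[1,1],R[0,1])),"paddle dir",np.degrees(np.arctan2(d[1],d[0])),"grip",g)
print("units",R.T@(np.array([*g/1000,.109])-s["position"])/.04)
E
```

```text
[506.10308038 254.0129336 ] [493.54607922 284.10011133] 32.60240086046575
0.09 [533.20532016 178.03050454] 80.67131415235168 109.63085403999352 110.50068244410078
0.1 [533.88059683 181.2820367 ] 77.8548250560054 110.90294777478154 111.41958792066245
0.11 [534.5558735  184.53356885] 75.07958152416673 112.26980110740546 112.38594379756266
0.126 [535.63631617 189.73602031] 70.73707372377814 114.67730474656867 114.038822388974
tool y ang -68.90177798547182 paddle dir -67.34659214941462 grip [501.6737896  264.62572697]
units [ 0.42817613 -0.25307757  3.30949417]
```

```bash
python3 -m jog '[{"linear":[0.22,-0.13,0.4],"roll":0},{"linear":[0.21,-0.12,0.6],"roll":0},{"linear":[0,0,0.7],"roll":0},{"linear":[0,0,0.6],"roll":0},{"linear":[0,0,0.5],"roll":0},{"linear":[0,0,0.3],"roll":0},{"linear":[0,0,0.2],"roll":0},{"linear":[0,0,0],"roll":0},{"linear":[0,0,0],"roll":0}]'
python3 -m jog '[{"linear":[0,0,0],"roll":0},{"linear":[0,0,0],"roll":0},{"linear":[0,0,0],"roll":0},{"linear":[0,0,0],"roll":0},{"linear":[0,0,0],"roll":0},{"linear":[0,0,0],"roll":0},{"linear":[0,0,0],"roll":0},{"linear":[0,0,0],"roll":0},{"linear":[0,0,0],"roll":0},{"linear":[0,0,0],"roll":0}]' -1 30
```

```text
time_s: 14.8
position: [0.5019, 0.2646, 0.1096]
tool_rot: [[0.932, 0.362, 0.0], [0.362, -0.932, 0.0], [0.0, -0.0, -1.0]]
ft_force: [0.1, 0.4, -0.3]
grip_width: 0.0558
gripper_force: 0.0
time_s: 15.63
position: [0.5023, 0.2655, 0.1109]
tool_rot: [[0.932, 0.362, 0.003], [0.362, -0.932, 0.003], [0.004, -0.002, -1.0]]
ft_force: [-0.1, 5.7, 5.7]
grip_width: 0.0217
gripper_force: 32.7
```

```bash
python3 -m jog '[{"linear":[-0.0976,0.002,0],"roll":-0.5},{"linear":[-0.0976,0.002,0],"roll":-0.5},{"linear":[-0.0976,0.002,0],"roll":-0.5},{"linear":[-0.0976,0.002,0],"roll":-0.5},{"linear":[-0.0976,0.002,0],"roll":-0.5},{"linear":[-0.0976,0.002,0],"roll":-0.5},{"linear":[-0.0976,0.002,0],"roll":-0.5},{"linear":[-0.0976,0.002,0],"roll":-0.5},{"linear":[-0.0976,0.002,0],"roll":-0.5},{"linear":[-0.0976,0.002,0],"roll":-0.5},{"linear":[-0.0976,0.002,0],"roll":-0.5},{"linear":[-0.0976,0.002,0],"roll":-0.5}]'
cat >> h.py <<'E'
def gate():
    s=env.observe(); R=np.array(s["tool_rot"]); p=np.array(s["position"])*1000; h=np.array([533.9,181.3]); d=p[:2]-h
    print("r",np.linalg.norm(d),"gate ang from pos",np.degrees(np.arctan2(d[1],d[0]))%360-101.2,"from tool",np.degrees(np.arctan2(R[1,1],R[0,1]))+180-101.2,"F tool",R.T@s["ft_force"],s["grip_width"],s["gripper_force"],s["time_s"])
E
python3 -c "
from h import *; gate()"
```

```text
time_s: 16.63
position: [0.4646, 0.2381, 0.1108]
tool_rot: [[0.625, 0.781, 0.003], [0.781, -0.625, 0.003], [0.004, 0.0, -1.0]]
ft_force: [-0.9, 6.6, 7.4]
grip_width: 0.0217
gripper_force: 33.4
r 89.58779184114213 gate ang from pos 39.458866444935026 from tool 40.1528821475233 F tool [ 4.65358275 -4.81056202 -7.33532587] 0.021721559434089314 33.44043552875519 16.6333
```

```bash
python3 -m jog '[{"linear":[-0.0976,0.002,0],"roll":-0.5},{"linear":[-0.0976,0.002,0],"roll":-0.5},{"linear":[-0.0976,0.002,0],"roll":-0.5},{"linear":[-0.0976,0.002,0],"roll":-0.5},{"linear":[-0.0976,0.002,0],"roll":-0.5},{"linear":[-0.0976,0.002,0],"roll":-0.5},{"linear":[-0.0976,0.002,0],"roll":-0.5},{"linear":[-0.0976,0.002,0],"roll":-0.5},{"linear":[-0.0976,0.002,0],"roll":-0.5},{"linear":[-0.0976,0.002,0],"roll":-0.5},{"linear":[-0.0976,0.002,0],"roll":-0.5},{"linear":[-0.0976,0.002,0],"roll":-0.5}]'
python3 -c "
from h import *; gate()"
python3 -m jog '[{"linear":[-0.0976,0.002,0],"roll":-0.5},{"linear":[-0.0976,0.002,0],"roll":-0.5},{"linear":[-0.0976,0.002,0],"roll":-0.5},{"linear":[-0.0976,0.002,0],"roll":-0.5},{"linear":[0,0,0],"roll":0},{"linear":[0,0,0],"roll":0},{"linear":[0,0,0],"roll":0}]'
python3 -c "
from h import *; gate()"
```

```text
time_s: 17.63
position: [0.446, 0.1952, 0.1108]
tool_rot: [[0.15, 0.989, 0.003], [0.989, -0.15, 0.002], [0.002, 0.002, -1.0]]
ft_force: [0.0, 4.9, 9.3]
grip_width: 0.0218
gripper_force: 35.2
r 88.96181349650708 gate ang from pos 69.83325106866617 from tool 70.1808789489245 F tool [ 4.81669134 -0.68903505 -9.33175857] 0.021832066606422215 35.20105004310608 17.6333
time_s: 18.22
position: [0.4451, 0.1796, 0.1108]
tool_rot: [[-0.022, 1.0, 0.003], [1.0, 0.022, 0.001], [0.001, 0.003, -1.0]]
ft_force: [-0.6, 4.6, 9.4]
grip_width: 0.0217
gripper_force: 35.5
r 88.83284466183088 gate ang from pos 79.86479124333543 from tool 80.05049736946843 F tool [ 4.62840498 -0.42968164 -9.38403667] 0.021702802115279026 35.54882347583771 18.2167
```

```bash
python3 -m jog '[{"linear":[-0.0976,0.002,0],"roll":-0.5},{"linear":[-0.05,0.001,0],"roll":-0.25},{"linear":[0,0,0],"roll":0},{"linear":[0,0,0],"roll":0},{"linear":[0,0,0],"roll":0},{"linear":[0,0,0],"roll":0},{"linear":[0,0,0],"roll":0},{"linear":[0,0,0],"roll":0}]'
python3 - <<'E'
from h import *
gate()
im,c=snap("side"); t,ct=snap("top"); w,cw=snap("wrist")
gate()
a=cv2.resize(im[175:275,205:305],(395,395),interpolation=cv2.INTER_CUBIC); b=cv2.resize(w[60:384,60:452],(400,330)); o=np.zeros((395,800,3),np.uint8); o[:,:395]=a; o[:330,400:]=b
cv2.imwrite("pics/end.png",cv2.cvtColor(o,cv2.COLOR_RGB2BGR))
E
```

```text
time_s: 18.88
position: [0.4454, 0.1738, 0.1108]
tool_rot: [[-0.087, 0.996, 0.003], [0.996, 0.087, 0.001], [0.001, 0.003, -1.0]]
ft_force: [-0.6, 5.0, 7.9]
grip_width: 0.0222
gripper_force: 35.7
r 88.77433882805602 gate ang from pos 83.646522370012 from tool 83.81187696864201 F tool [ 5.02343681 -0.10199187 -7.89216721] 0.02217198777536191 35.68859159946442 18.8833
r 88.79631909723587 gate ang from pos 83.64160589476656 from tool 83.80950176314728 F tool [ 5.76356542  0.48148884 -9.72198273] 0.021898161722258284 35.68846821784973 19.0333
```

View pics/end.png

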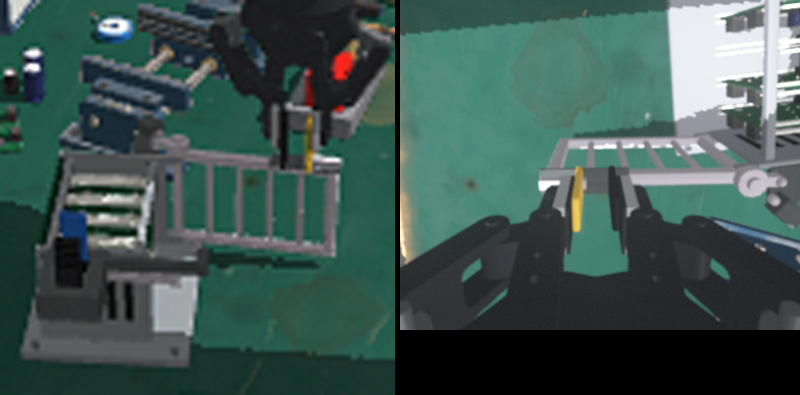

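The gate stands wide open at about 1.46 rad with the fingers on both paddles (wrist inset yellow (578,195), black (618,205)). It is steady, and the cap is still in the caddy. Handing in.

```bash
python3 -c "
from rig import env; print(env.close_job())"
```

```text
the job is handed in; nothing more can be done
None
```

I set the red cap upright in the caddy pocket, squeezed the release catch so the gate sprang ajar, and handed in at about 19 s still squeezing the gate's paddles and holding it steady at about 1.46 rad (stop 1.5); no verdict was returned.

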